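Kit four flanged bushes in reverse order

TASK

Move the four flanged bushes from the blue bins into the pockets of the grey kit rack in reverse order: the bush at one end of the stock row goes to the opposite end of the kit row, and the two middle ones change sides likewise. Turn each so that its oblong foot drops into the oblong pocket and sits flat on the floor of the pocket, upright; set it down gently, without dropping it, and let go.

Things in the scene. Friction and masses are not known exactly. Their poses are not given: they have to be found in the camera images.
- stock_shelf: Fixed low bare-steel tray, 104 x 340 mm, 6 mm high plus a 4 mm lip along both long edges, carrying the row of four blue bins at y = +120, +40, -40, -120 mm. Origin: centre of its underside, on the table; y along the row (roughly world y), x across, z up. It may be the nearer or the farther of the two rows.
- kit_rack: Fixed grey plastic rack, 96 x 340 mm, 16 mm high, with a row of four equal oblong pockets, dark-floored, centred at x = 0, y = +120, +40, -40, -120 mm; each 66 mm along x, 46 mm along y, 8 mm deep (floor 8 mm above the underside). Origin: centre of its underside, on the table; y along the row (within 0.25 rad of the shelf's y), x across, z up.
- bin_drum: Fixed shallow blue bin on the stock shelf, the one in which bush_drum starts; all four bins look alike. 88 x 76 mm outside, walls 9 to 14 mm high, floor 3 mm thick. Origin: centre of its underside; axes parallel to the shelf's.
- bin_slim: Fixed shallow blue bin on the stock shelf, the one in which bush_slim starts; all four bins look alike. 88 x 76 mm outside, walls 9 to 14 mm high, floor 3 mm thick. Origin: centre of its underside; axes parallel to the shelf's.
- bin_spigot: Fixed shallow blue bin on the stock shelf, the one in which bush_spigot starts; all four bins look alike. 88 x 76 mm outside, walls 9 to 14 mm high, floor 3 mm thick. Origin: centre of its underside; axes parallel to the shelf's.
- bin_taper: Fixed shallow blue bin on the stock shelf, the one in which bush_taper starts; all four bins look alike. 88 x 76 mm outside, walls 9 to 14 mm high, floor 3 mm thick. Origin: centre of its underside; axes parallel to the shelf's.
- bush_drum_center (a point): Loose steel flanged bush, 70 mm tall: oblong foot 56 (its x) by 36 mm (its y), 10 mm thick, two bolt holes; on it a round upright hub, plain, 34 mm across to its flat top, with a wide dark bore. 0.2 to 0.6 kg. Point: on the hub axis, half-way up (35 mm above the underside); z up, x along the foot's long side, a half turn alike. Starts in its bin, turned up to 0.6 rad from the shelf's x.
- bush_slim_center (a point): Loose steel flanged bush, 86 mm tall: oblong foot 56 (its x) by 36 mm (its y), 10 mm thick, two bolt holes; on it a round upright hub, slim, 24 mm across to its flat top, with a small dark bore. 0.2 to 0.6 kg. Point: on the hub axis, half-way up (43 mm above the underside); z up, x along the foot's long side, a half turn alike. Starts in its bin, turned up to 0.6 rad from the shelf's x.
- bush_spigot_center (a point): Loose steel flanged bush, 84 mm tall: oblong foot 56 (its x) by 36 mm (its y), 10 mm thick, two bolt holes; on it a round upright hub, 34 mm across up to height 60 mm, then a thin 16 mm spigot. 0.2 to 0.6 kg. Point: on the hub axis, half-way up (42 mm above the underside); z up, x along the foot's long side, a half turn alike. Starts in its bin, turned up to 0.6 rad from the shelf's x.
- bush_taper_center (a point): Loose steel flanged bush, 80 mm tall: oblong foot 56 (its x) by 36 mm (its y), 10 mm thick, two bolt holes; on it a round upright hub, 30 mm across up to height 56 mm, then a cone down to 10 mm. 0.2 to 0.6 kg. Point: on the hub axis, half-way up (40 mm above the underside); z up, x along the foot's long side, a half turn alike. Starts in its bin, turned up to 0.6 rad from the shelf's x.
Not all that is in view belongs to the job. What is shaped like the part that bears bush_slim_center but yellow is not meant.

How it is judged:
By the outcome, as a careful person would: the job done as asked, in the order asked, and still so for the second after the job is handed in, with the robot touching nothing.
It also fails if it takes over 112 s, if anything falls off the work surface, if the arm or the gripper's body presses on something with over 40 N, if the wrist force passes 120 N, or if a joint passes its speed limit or range.

ROBOT

A 6-joint arm with a two-finger parallel gripper is mounted at the origin on the work surface. World frame = base frame: x ahead of the robot, y to its left, z up, the work surface at z = 0. Lengths are in m, angles in rad, forces in N, time in s.
With the tool pointing down it reaches from about 0.4 to 0.925 m from the base axis. Payload 12.5 kg.
Tool frame: the origin (TCP) lies at the very end of the fingers, on their centre line; the grasp point (between the pads) lies 19 mm behind it; z points along the fingers, y is the direction in which the jaws open and shut (so a half turn about z gives the same grasp; the last joint's range is limited). The gripper opens to 95 mm and grips with 3 to 60 N. Pads are 20 mm wide; open, the fingers measure 119 mm over their backs; the gripper's body (75 mm by 180 mm) begins 59 mm behind the grasp point.
Start: joints at [-1.37, 0.491, 1.559, -0, 1.092, -0.106], TCP at [0.189, -0.596, 0.215] pointing down, gripper open.
Joint ranges: [-3.1, 3.1], [-0.84, 2.19], [0.05, 2.79], [-1.13, 4.28], [0.06, 2.93], [-2.69, 2.69]. Speed limits (rad/s): [2.22, 2.22, 2.79, 3.14, 3.14, 3.14].

INTERFACE

Orientations are given as a 3x3 rotation matrix whose columns are the frame's x, y, z axes.
In Python, from station import read_state, read_camera, get_calibration, job_done gives the robot as it stands.
- The arm moves only by the tool servo_tool, never from a script. Its argument "rows" is text: rows parted by semicolons, each of 5 numbers parted by spaces: the shift along the tool's x, y, z in cm, then the turn about the tool's z in rad, then the opening in per cent of the stroke, from 0 (shut) to 100 (fully open). In form: dx dy dz turn fingers; .... A call has 1 to 20 rows; each row shifts and turns the pose as measured when the row begins, along the tool's axes as they then stand; what a row does not reach is not made up. A row lasts 1/12 s, in which the tool goes at most 41.7 mm and 7.16 degrees, less where a joint would pass 70% of its speed; a pose out of reach is approached as far as the arm can. A call is refused whole if a number of a shift passes 4.17 or a number of a turn 0.125, either way. A call with a gripper value outside its range is refused whole. The fingers move at their own pace and stop on an object; "grip_force" is the grip in N (left out, the last holds). Time passes only in rows, so rows that do not move let the fingers close. It gives the time, the measured TCP pose, the force and the opening at its end, in the units of the state.
- read_state(): the state, without advancing time (a new reading comes with each control period).
- read_camera(name): name is "scene" or "top" or "wrist"; returns the picture (420x560x3 uint8, blue, green, red); there is no depth.
- get_calibration(name): a dict with "vfov" (degrees; the focal length in pixels is half the picture's height over the tangent of half this angle, whatever the lens; pixels are square), "cx", "cy" (the principal point, pixels), "rvec" (rotation vector, rad) and "tvec" (3), from world to camera coordinates, as OpenCV has them. Camera axes: x right, y down, z forward; pixel columns grow to the right and rows downward; lengths in m; the calibration is good to about 2 mm. A picture is of the moment at which its call begins: read the wrist's pose just before it. get_calibration takes no time and is no camera call; for the wrist camera it gives the pose at the moment of the call.
- job_done(): hands the job in, once; it reports no verdict.
The state is a dict: "time_s": time; "joint_positions": joint angles; "qvel": joint speeds; "joint_torque": joint torques, N m; "tcp_pos": TCP position; "tcp_rot": TCP orientation; "contact_force": force on the tool from outside, world axes, zero at the start; "moment": the same for the moment, N m; "width": opening from 0.0 (shut) to 1.0 (fully open).
Only numpy, scipy, OpenCV 4.12 (cv2) and the standard library are available. Lean on these libraries where they do the work, as an engineer would, in place of code of your own. Each camera call takes 0.05 s, during which the arm holds its last target.

## Working session

There is one attempt and no reset: what is moved stays moved. The work goes in short steps, Python scripts to look and compute and a tool call to move; the robot and the scene stay as the last step left them, time stands still between calls to the robot, and variables do not carry over. Pictures are saved under pics/ and viewed, and the job is handed in when it is done.

Besides the shell and the picture viewer there is one more tool, called after "Emit:" as name(argument=value, ...) on one line, values as JSON. servo_tool: Moves the arm, as the interface text tells. Its arguments: {"type":"object","properties":{"rows":{"type":"string"},"grip_force":{"type":"number"}},"required":["rows"]}

```bash
ls; mkdir -p pics; python3 - <<'E'
from station import *
import cv2
s=read_state();print(s['time_s'],s['tcp_pos'],s['tcp_rot'],s['width'])
for n in ['scene','top','wrist']:
    print(n,get_calibration(n)); cv2.imwrite(f'pics/{n}0.png',read_camera(n))
E
```

```text
pics
0.0 [ 0.18871205 -0.59555041  0.21405515] [[ 9.53307223e-01  3.02002130e-01 -2.28205276e-04]
 [ 3.02002189e-01 -9.53306549e-01  1.14080564e-03]
 [ 1.26976150e-04 -1.15645675e-03 -9.99999323e-01]] 1.0003960892797077
scene {'vfov': 54.5806259855391, 'cx': 277.328528543061, 'cy': 215.7205399926742, 'rvec': array([ 1.25421584,  2.4279227 , -0.81309689]), 'tvec': array([ 0.37173725, -0.29155374,  0.97421866])}
top {'vfov': 43.12625913432273, 'cx': 277.0970200663838, 'cy': 212.61006914081548, 'rvec': array([ 2.18526817, -2.14803583,  0.09097787]), 'tvec': array([-0.0670784 ,  0.57029796,  0.79006286])}
wrist {'vfov': 59.125975043515396, 'cx': 284.3646338160586, 'cy': 210.61770598154834, 'rvec': array([-2.33903254,  1.71217894,  0.25024942]), 'tvec': array([-0.62346776, -0.03195253,  0.39159397])}
```

View pics/scene0.png

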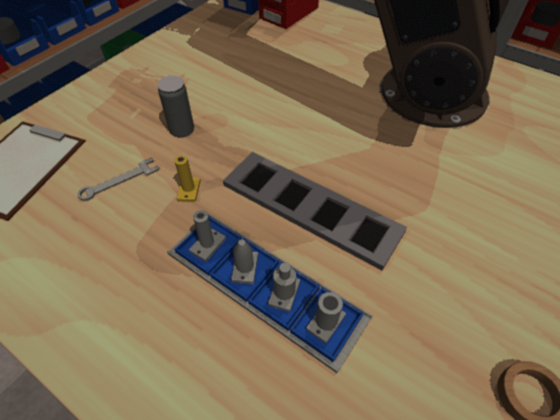

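View pics/top0.png

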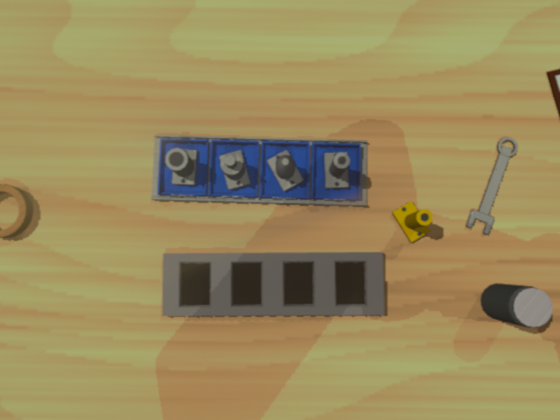

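View pics/wrist0.png

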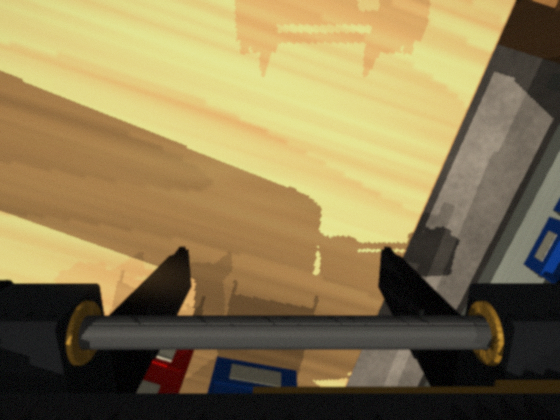

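Top view: four bins, left to right drum, spigot, taper, slim (x≈180, 232, 287, 338; y≈170). The rack pockets sit at y≈284. The yellow slim-shaped decoy at (413,220) is not meant. The grey slim bush at (338,168), standing in a blue bin, is the one wanted.

```bash
cat > h.py <<'E'
import cv2, numpy as np
from station import *
def cal(n):
    c=get_calibration(n); f=210/np.tan(np.radians(c['vfov'])/2)
    R=cv2.Rodrigues(c['rvec'])[0]; K=np.array([[f,0,c['cx']],[0,f,c['cy']],[0,0,1]])
    return K,R,np.array(c['tvec']).ravel()
def ray(C,uv,z):
    K,R,t=C; uv=np.atleast_2d(uv).astype(float)
    d=(np.linalg.inv(K)@np.c_[uv,np.ones(len(uv))].T); d=R.T@d; o=-R.T@t
    return (o[:,None]+d*((z-o[2])/d[2])).T
def proj(C,P):
    K,R,t=C; p=K@(R@np.atleast_2d(P).T+t[:,None]); return (p[:2]/p[2]).T
E
python3 - <<'E'
from h import *
im=cv2.imread('pics/top0.png')
c=im[125:325,145:395]
cv2.imwrite('pics/topc.png',cv2.resize(c,None,fx=3.2,fy=3,interpolation=cv2.INTER_CUBIC)[:, :800])
cv2.imwrite('pics/topstock.png',cv2.resize(cv2.convertScaleAbs(im[130:215,150:375],alpha=1.5),None,fx=3.5,fy=3.5,interpolation=cv2.INTER_CUBIC))
C=cal('top')
# pockets: dark blobs
g=im.max(axis=2); m=np.zeros_like(g); m[255:312,170:378]=(g[255:312,170:378]<45)*255
n,l,st,ce=cv2.connectedComponentsWithStats(m)
for i in range(1,n):
    if st[i,4]>200: print('pocket',st[i],ce[i],ray(C,ce[i],0.008)[0])
hsv=cv2.cvtColor(im,cv2.COLOR_BGR2HSV)
print('scan col 275', im[240:325:1,275].max(axis=1))
print('scan row 284', im[284,150:400].max(axis=1))
print('cam', -C[1].T@C[2])
E
```

```text
pocket [337 264  26  35 620] [347.82903226 280.95483871] [ 0.46847575 -0.16867869  0.008     ]
pocket [285 268  27  32 575] [298.32521739 284.10782609] [ 0.4622312  -0.09196068  0.008     ]
pocket [234 276  26  20 202] [248.92574257 285.88613861] [ 0.45810055 -0.01528748  0.008     ]
scan col 275 [164 164 164 164 165 165 166 167 167 167 168 162 139 109  99  99  98  99
  99  98  98  98  99  98  98  98  97  98  98  98  97  97  97  97  96  96
  96  96  96  97  96  96  96  96  96  96  97  96  96  96  96  97  96  96
  97  96  96  97  96  96  96  96  96  97  96  97  97  97  97  97  98  97
  97  98  96  90 103 140 151 152 155 161 161 160 160]
scan row 284 [168 168 168 168 168 168 168 168 168 168 168 165 148 123 116 116 116 116
 116 116 116 115 115 115 114 114 115 113 104  86  71  61  58  54  54  55
  53  54  53  53  52  52  51  51  52  52  52  51  51  50  50  49  50  50
  50  49  50  48  51  61  83 103 111 111 111 111 110 109 104  99  97  96
  97  97  97  97  97  97  97  96  85  68  54  47  45  45  44  44  44  44
  45  45  44  44  44  44  44  44  44  45  44  44  44  45  43  44  44  44
  45  44  52  71  87  93  96  96  97  96  96  96  96  96  96  96  96  96
  96  96  96  96  97  95  85  68  54  44  42  44  44  44  43  43  43  44
  44  43  43  43  44  44  44  44  44  43  44  43  43  44  43  43  43  45
  56  70  84  92  96  96  96  96  96  96  96  95  95  96  95  96  95  96
  95  96  95  95  86  67  50  43  43  43  43  43  43  42  43  43  43  43
  43  43  43  44  43  43  44  44  44  44  44  45  44  44  43  47  62  77
  84  90  95  95  95  96  95  96  95  96  96  96  96  96  96  97  96  91
  86  84  92 122 150 155 155 155 155 155 154 153 154 154 154 154]
cam [ 0.49336755 -0.0675711   0.84021498]
```

View pics/topstock.png

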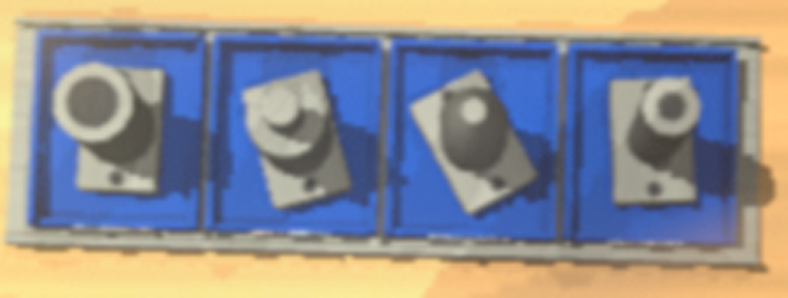

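View pics/topc.png

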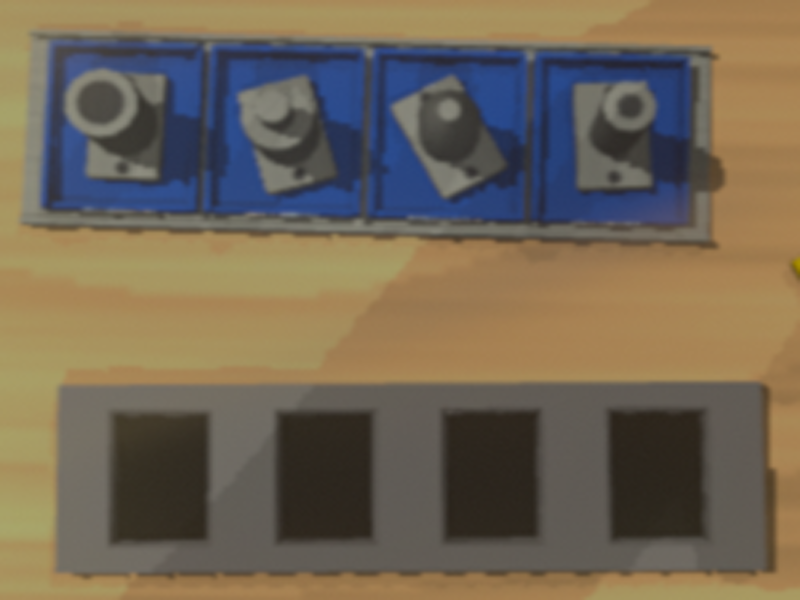

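```bash
cat > meas.py <<'E'
from h import *
from scipy.optimize import least_squares
im=cv2.imread('pics/top0.png'); C=cal('top')
g=cv2.resize(im[250:320,150:400].max(axis=2),None,fx=4,fy=4,interpolation=cv2.INTER_CUBIC)
m=((g<76)*255).astype(np.uint8); m=cv2.morphologyEx(m,cv2.MORPH_OPEN,np.ones((9,9)))
cs,_=cv2.findContours(m,cv2.RETR_EXTERNAL,cv2.CHAIN_APPROX_NONE)
P=[]
for c in cs:
    if cv2.contourArea(c)<5000: continue
    p=c.reshape(-1,2); p=(p+.5)/4-.5+[150,250]
    w=ray(C,p,0.016)[:,:2].astype(np.float32)
    r=cv2.minAreaRect(w); 
    if r[0][0]<.5 : P.append(r[0]); print('pocket',np.round(r[0],4),np.round(r[1],4),r[2])
P=np.array(sorted(P,key=lambda a:-a[1])); print(P)
# line fit
k=np.array([.12,.04,-.04,-.12]); 
sl=np.polyfit(k,P[:4],1); print('rack centre',sl[1],'yaxis',sl[0],'yaw',np.arctan2(-sl[0][0],sl[0][1]))
up=lambda q:(np.array(q,float)+.5)/3.5-.5+[150,130]
feet=dict(drum=({'BL':(77,188),'BR':(156,194),'TR':(164,70)},(94,103),.079),
 spigot=({'TL':(243,92),'TR':(320,70),'BR':(351,187),'BL':(272,208)},(283,104),.093),
 taper=({'TL':(411,103),'TR':(481,69),'BR':(537,183),'BL':(473,214)},(474,110),.089),
 slim=({'TL':(609,80),'TR':(690,78),'BR':(697,203),'BL':(613,203)},(671,106),.095))
off={'TL':(.028,.018),'TR':(.028,-.018),'BR':(-.028,-.018),'BL':(-.028,.018)}
for n,(f,t,z) in feet.items():
    w=ray(C,up(list(f.values())),.019)[:,:2]; o=np.array([off[a] for a in f])
    def res(v):
        c,s=np.cos(v[2]),np.sin(v[2]); return (o@np.array([[c,s],[-s,c]])+v[:2]-w).ravel()
    r=least_squares(res,[*w.mean(0),0]); print(n,np.round(r.x,4),'res mm',np.round(r.fun*1e3,1),'hub top',np.round(ray(C,up(t),z)[0],4))
E
python3 meas.py
```

```text
pocket [0.4599 0.0681] [0.0642 0.0465] 1.6396349668502808
pocket [ 0.4623 -0.011 ] [0.0665 0.047 ] 1.179516315460205
pocket [ 0.4642 -0.0912] [0.0671 0.0473] 1.2682563066482544
pocket [ 0.466  -0.1709] [0.067 0.047] 1.3605456352233887
[[ 0.45994109  0.06811582]
 [ 0.46233693 -0.01096805]
 [ 0.46417552 -0.09117074]
 [ 0.46603698 -0.17088673]]
rack centre [ 0.46312263 -0.05122743] yaxis [-0.02515782  0.99651289] yaw 0.025240490328951492
drum [ 0.6422  0.09   -0.0352] res mm [-0.5  0.4  0.4 -0.1  0.1 -0.3] hub top [0.6423 0.0899 0.079 ]
spigot [0.639  0.011  0.2784] res mm [ 1.   0.4  0.3  0.2 -0.7 -0.1 -0.6 -0.5] hub top [0.6403 0.0098 0.093 ]
taper [ 0.6389 -0.0691  0.4881] res mm [-1.  -0.1 -0.  -0.8  1.8 -1.3 -0.7  2.2] hub top [ 0.6398 -0.0682  0.089 ]
slim [ 0.6408 -0.148   0.0441] res mm [-0.1 -0.3  0.  -0.1  0.5  0.9 -0.5 -0.5] hub top [ 0.6415 -0.1481  0.095 ]
```

```bash
cat > go.py <<'E'
import sys
from h import *
from station import *
# go.py x y z yaw(jaw heading = tool y heading)
x,y,z,a=map(float,sys.argv[1:5])
s=read_state(); R=np.array(s['tcp_rot']); p=np.array(s['tcp_pos'])
h=np.arctan2(R[1,1],R[0,1]); d=(a-h+np.pi/2)%np.pi-np.pi/2
L=R.T@(np.array([x,y,z])-p)*100
Rz=cv2.Rodrigues(np.array([0,0,d]))[0]@R
L2=Rz.T@(np.array([x,y,z])-p)*100
print('t %.2f'%s['time_s'],'tcp',np.round(p,4),'head %.3f'%h,'w %.3f'%s['width'],'F',np.round(s['contact_force'],1),'tilt',np.round(R[:2,2],4))
print('shift cm now-axes',np.round(L,2),'turn tool z %.3f'%-d,'| shift after turn',np.round(L2,2))
E
python3 go.py 0.642 0.09 0.2 -0.035
python3 - <<'E'
from h import *
C=cal('top')
b=ray(C,[(497,300)],0)[0]; print(b)
for z in [.06,.08,.1,.12,.15]: print(z,ray(C,[(533,307)],z)[0], proj(cal('scene'),[b[0],b[1],z]))
E
```

```text
t 0.15 tcp [ 0.1887 -0.5956  0.2142] head -1.264 w 1.003 F [ 0.1 -0.  -0.4] tilt [-0.0002  0.0008]
shift cm now-axes [ 63.92 -51.67   1.47] turn tool z -1.229 | shift after turn [70.11 42.9   1.39]
[ 0.44300005 -0.40166952  0.        ]
0.06 [ 0.43755676 -0.42929764  0.06      ] [[175.60251998 108.25031051]]
0.08 [ 0.43898741 -0.42002516  0.08      ] [[173.63606558 100.31866652]]
0.1 [ 0.44041806 -0.41075267  0.1       ] [[171.59278165  92.07713255]]
0.12 [ 0.44184871 -0.40148019  0.12      ] [[169.46807588  83.50718563]]
0.15 [ 0.44399469 -0.38757146  0.15      ] [[166.11737713  69.99222709]]
```

Emit:
servo_tool(rows="0 0 0 -0.12 63;0 0 0 -0.12 63;0 0 0 -0.12 63;0 0 0 -0.12 63;0 0 0 -0.12 63;0 0 0 -0.12 63;0 0 0 -0.12 63;0 0 0 -0.12 63;0 0 0 -0.12 63;0 0 0 -0.12 63;0 0 0 0 63", grip_force=35)

```text
time_s: 1.07
tcp_pos: [0.1885, -0.5943, 0.2111]
tcp_rot: [[0.014, 1.0, -0.001], [1.0, -0.014, 0.007], [0.007, -0.001, -1.0]]
contact_force: [-0.3, 0.6, 0.9]
width: 0.628
```

```bash
python3 go.py 0.642 0.09 0.2 -0.035
```

```text
t 1.07 tcp [ 0.1885 -0.5943  0.2111] head -0.014 w 0.628 F [-0.3  0.6  0.9] tilt [-0.0014  0.0069]
shift cm now-axes [69.05 44.39  1.52] turn tool z 0.021 | shift after turn [69.97 42.93  1.53]
```

Emit:
servo_tool(rows="3 2 0 0 63;3.4 2.2 0 0 63;3.4 2.2 0 0 63;3.4 2.2 0 0 63;3.4 2.2 0 0 63;3.4 2.2 0 0 63;3.4 2.2 0 0 63;3.4 2.2 0 0 63;3.4 2.2 0 0 63;3.4 2.2 0 0 63;3.4 2.2 0 0 63;3.4 2.2 0 0 63;3.4 2.2 0 0 63;3.4 2.2 0 0 63;3.4 2.2 0 0 63;3.4 2.2 0 0 63;3.4 2.2 0 0 63;3.4 2.2 0 0 63;2 1 0 0 63;0 0 0 0 63")

```text
time_s: 2.73
tcp_pos: [0.6368, 0.0315, 0.2119]
tcp_rot: [[0.112, 0.994, -0.001], [0.994, -0.112, 0.007], [0.007, -0.001, -1.0]]
contact_force: [0.2, -0.0, -0.0]
width: 0.629
```

```bash
python3 go.py 0.642 0.09 0.15 -0.035
```

```text
t 2.73 tcp [0.6368 0.0315 0.2119] head -0.112 w 0.629 F [ 0.2 -0.  -0. ] tilt [-0.0006  0.0075]
shift cm now-axes [ 5.83 -0.13  6.24] turn tool z -0.077 | shift after turn [5.82 0.33 6.24]
```

Emit:
servo_tool(rows="2 0.1 2 -0.077 63;2 0.1 2 0 63;1.8 0.1 2.2 0 63;0 0 0 0 63")

```text
time_s: 3.07
tcp_pos: [0.644, 0.0917, 0.1483]
tcp_rot: [[0.046, 0.999, 0.001], [0.999, -0.046, 0.007], [0.007, 0.001, -1.0]]
contact_force: [0.0, -0.5, -0.8]
width: 0.633
```

```bash
python3 go.py 0.642 0.09 0.032 -0.035;python3 - <<'E'
from h import *
cv2.imwrite('pics/w1.png',read_camera('wrist'));
C=cal('wrist'); print(proj(C,[[.642,.09,.079]]))
E
```

```text
t 3.07 tcp [0.644  0.0917 0.1483] head -0.046 w 0.633 F [ 0.  -0.5 -0.8] tilt [0.001  0.0068]
shift cm now-axes [-0.26 -0.2  11.63] turn tool z -0.011 | shift after turn [-0.25 -0.2  11.63]
[[280.34709168 226.11466366]]
```

View pics/w1.png

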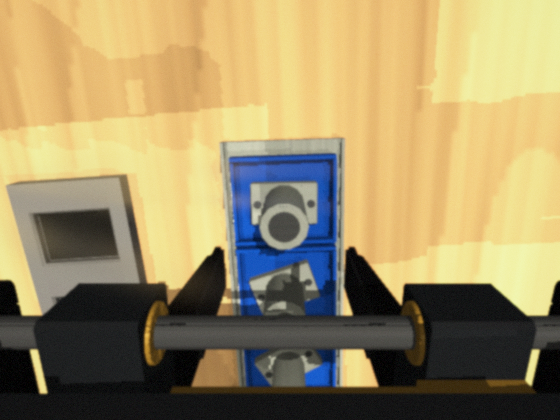

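Wrist view: drum top at (284,226), 4 px from prediction (280,226), about 3 mm. Below it are spigot (285,285) and taper (288,365). Descending.

Emit:
servo_tool(rows="-0.2 -0.1 2 0 63;0 0 3 0 63;0 0 3 0 63;0 0 2 0 63;0 0 1 0 63;0 0 0.4 0 63;0 0 0 0 63")

```text
time_s: 3.7
tcp_pos: [0.6479, 0.0814, 0.0409]
tcp_rot: [[0.064, 0.998, 0.014], [0.998, -0.064, 0.005], [0.006, 0.014, -1.0]]
contact_force: [-0.3, 0.3, -0.0]
width: 0.632
```

```bash
python3 go.py 0.643 0.09 0.032 -0.035
```

```text
t 3.70 tcp [0.6479 0.0814 0.0409] head -0.064 w 0.632 F [-0.3  0.3 -0. ] tilt [0.014  0.0055]
shift cm now-axes [ 0.82 -0.55  0.89] turn tool z -0.029 | shift after turn [ 0.83 -0.53  0.89]
```

Emit:
servo_tool(rows="0.4 -0.3 0 -0.015 63;0.4 -0.25 0.4 -0.015 63;0 0 0.4 0 63;0 0 0 0 63")

```text
time_s: 4.03
tcp_pos: [0.6445, 0.0897, 0.0372]
tcp_rot: [[0.033, 0.999, 0.02], [0.999, -0.033, 0.006], [0.006, 0.02, -1.0]]
contact_force: [-0.1, -0.2, -0.5]
width: 0.633
```

```bash
python3 go.py 0.643 0.09 0.032 -0.035
```

```text
t 4.03 tcp [0.6445 0.0897 0.0372] head -0.033 w 0.633 F [-0.1 -0.2 -0.5] tilt [0.0205 0.0056]
shift cm now-axes [ 0.02 -0.16  0.51] turn tool z 0.002 | shift after turn [ 0.02 -0.16  0.51]
```

Emit:
servo_tool(rows="0 -0.1 0.5 0 63;0 0 0 0 63;0 0 0 0 63")

```text
time_s: 4.28
tcp_pos: [0.644, 0.0903, 0.0328]
tcp_rot: [[0.032, 0.999, 0.022], [0.999, -0.032, 0.006], [0.006, 0.022, -1.0]]
contact_force: [-0.0, -0.3, -0.7]
width: 0.63
```

```bash
python3 go.py 0.643 0.09 0.032 -0.035; python3 -c "
from station import *;s=read_state();print(s['joint_positions'],s['qvel'])"
```

```text
t 4.28 tcp [0.644  0.0903 0.0328] head -0.032 w 0.630 F [-0.  -0.3 -0.7] tilt [0.0223 0.0056]
shift cm now-axes [-0.03 -0.1   0.08] turn tool z 0.003 | shift after turn [-0.03 -0.1   0.08]
[0.03575523 0.72979878 1.65925261 0.00722852 0.73002107 0.06257306] [ 0.00200632  0.00625626  0.00853327 -0.00150987 -0.00683689  0.0018553 ]
```

Emit:
servo_tool(rows="0 0 0 0 0;0 0 0 0 0;0 0 0 0 0;0 0 0 0 0;0 0 0 0 0;0 0 0 0 0", grip_force=35)

```text
time_s: 4.78
tcp_pos: [0.6438, 0.0903, 0.0331]
tcp_rot: [[0.032, 0.999, 0.022], [0.999, -0.032, 0.006], [0.006, 0.021, -1.0]]
contact_force: [-0.4, 1.6, 0.6]
width: 0.349
```

```bash
python3 go.py 0.643 0.09 0.032 -0.035
```

```text
t 4.78 tcp [0.6438 0.0903 0.0331] head -0.032 w 0.349 F [-0.4  1.6  0.6] tilt [0.0216 0.0057]
shift cm now-axes [-0.03 -0.08  0.11] turn tool z 0.003 | shift after turn [-0.03 -0.08  0.11]
```

Emit:
servo_tool(rows="0 0 -1 0 0;0 0 -2 0 0;0 0 -2 0 0;0 0 -2 0 0;0 0 -2 0 0;0 0 -2 0 0;0 0 -1 0 0;0 0 0 0 0")

```text
time_s: 5.45
tcp_pos: [0.6394, 0.0892, 0.1588]
tcp_rot: [[0.033, 0.999, 0.016], [0.999, -0.033, 0.005], [0.006, 0.016, -1.0]]
contact_force: [0.7, 0.6, -3.7]
width: 0.341
```

```bash
python3 go.py 0.466 -0.171 0.142 0.025
```

```text
t 5.45 tcp [0.6394 0.0892 0.1588] head -0.033 w 0.341 F [ 0.7  0.6 -3.7] tilt [0.0161 0.0053]
shift cm now-axes [-26.59 -16.51   1.26] turn tool z -0.058 | shift after turn [-25.59 -18.01   1.24]
```

Emit:
servo_tool(rows="-1.5 -1 0 -0.01 0;-2.6 -1.7 0 -0.01 0;-2.6 -1.7 0 -0.01 0;-2.6 -1.7 0 -0.01 0;-2.6 -1.7 0 -0.01 0;-2.6 -1.7 0 -0.01 0;-2.6 -1.7 0 0 0;-2.6 -1.7 0 0 0;-2.6 -1.7 0 0 0;-1.5 -1 0 0 0;0 0 0 0 0")

```text
time_s: 6.37
tcp_pos: [0.475, -0.1571, 0.1462]
tcp_rot: [[-0.035, 0.999, 0.007], [0.999, 0.035, 0.009], [0.008, 0.008, -1.0]]
contact_force: [1.1, 0.9, -3.5]
width: 0.346
```

```bash
python3 go.py 0.466 -0.171 0.142 0.025
```

```text
t 6.37 tcp [ 0.475  -0.1571  0.1462] head 0.035 w 0.346 F [ 1.1  0.9 -3.5] tilt [0.0074 0.0087]
shift cm now-axes [-1.36 -0.96  0.4 ] turn tool z 0.010 | shift after turn [-1.37 -0.94  0.4 ]
```

Emit:
servo_tool(rows="-0.7 -0.5 0 0 0;-0.6 -0.4 1 0 0;0 0 2 0 0;0 0 2 0 0;0 0 1.5 0 0;0 0 0.8 0 0;0 0 0 0 0")

```text
time_s: 6.95
tcp_pos: [0.4661, -0.1703, 0.0682]
tcp_rot: [[-0.036, 0.999, 0.007], [0.999, 0.036, 0.009], [0.009, 0.007, -1.0]]
contact_force: [-0.6, 0.5, -2.6]
width: 0.34
```

```bash
python3 go.py 0.466 -0.171 0.032 0.025; python3 - <<'E'
from h import *
cv2.imwrite('pics/s1.png',read_camera('scene')[120:330,140:430].repeat(2,0).repeat(2,1))
E
```

```text
t 6.95 tcp [ 0.4661 -0.1703  0.0682] head 0.036 w 0.340 F [-0.6  0.5 -2.6] tilt [0.0069 0.009 ]
shift cm now-axes [-0.1  -0.04  3.62] turn tool z 0.011 | shift after turn [-0.1  -0.04  3.62]
```

View pics/s1.png

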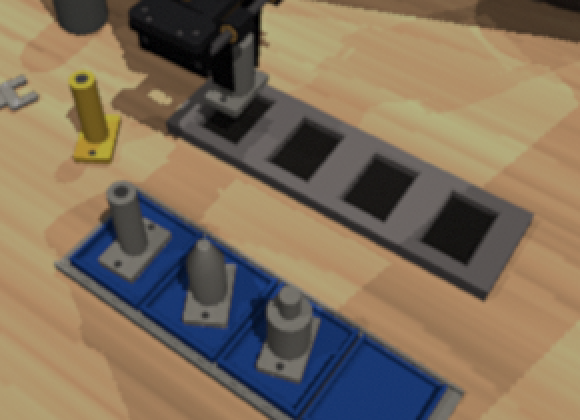

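The drum is above the end pocket (crop ≈ (237,110)). Lowering it.

Emit:
servo_tool(rows="-0.1 0 0.8 0.01 0;0 0 0.8 0 0;0 0 0.7 0 0;0 0 0.4 0 0;0 0 0 0 0")

```text
time_s: 7.42
tcp_pos: [0.4681, -0.1714, 0.0413]
tcp_rot: [[-0.026, 1.0, 0.011], [1.0, 0.026, 0.007], [0.007, 0.011, -1.0]]
contact_force: [0.2, 0.4, -2.4]
width: 0.344
```

```bash
python3 go.py 0.466 -0.171 0.032 0.025
```

```text
t 7.42 tcp [ 0.4681 -0.1714  0.0413] head 0.026 w 0.344 F [ 0.2  0.4 -2.4] tilt [0.0108 0.007 ]
shift cm now-axes [ 0.03 -0.22  0.93] turn tool z 0.001 | shift after turn [ 0.03 -0.22  0.93]
```

Emit:
servo_tool(rows="0 -0.2 0.3 0 0;0 0 0.3 0 0;0 0 0.15 0 0;0 0 0.1 0 0;0 0 0 0 0")

```text
time_s: 7.83
tcp_pos: [0.4662, -0.1715, 0.0323]
tcp_rot: [[-0.026, 1.0, 0.011], [1.0, 0.026, 0.007], [0.006, 0.012, -1.0]]
contact_force: [-0.3, -0.1, -3.3]
width: 0.34
```

```bash
python3 go.py 0.466 -0.171 0.032 0.025
```

```text
t 7.83 tcp [ 0.4662 -0.1715  0.0323] head 0.026 w 0.340 F [-0.3 -0.1 -3.3] tilt [0.0114 0.0066]
shift cm now-axes [ 0.05 -0.02  0.03] turn tool z 0.001 | shift after turn [ 0.05 -0.02  0.03]
```

Emit:
servo_tool(rows="0 0 0.1 0 0;0 0 0 0 0")

```text
time_s: 8.0
tcp_pos: [0.4665, -0.1716, 0.0323]
tcp_rot: [[-0.026, 1.0, 0.012], [1.0, 0.026, 0.006], [0.006, 0.013, -1.0]]
contact_force: [-0.1, 1.2, -3.1]
width: 0.346
```

Emit:
servo_tool(rows="0 0 0.1 0 0;0 0 0 0 0")

```text
time_s: 8.17
tcp_pos: [0.4668, -0.1717, 0.0323]
tcp_rot: [[-0.026, 1.0, 0.014], [1.0, 0.026, 0.005], [0.005, 0.014, -1.0]]
contact_force: [-0.5, 0.4, -3.4]
width: 0.339
```

Emit:
servo_tool(rows="0 0 0.25 0 0;0 0 0 0 0")

```text
time_s: 8.33
tcp_pos: [0.4675, -0.1722, 0.0318]
tcp_rot: [[-0.027, 1.0, 0.016], [1.0, 0.026, 0.004], [0.004, 0.016, -1.0]]
contact_force: [-0.4, 0.6, -3.2]
width: 0.341
```

Emit:
servo_tool(rows="0 -0.1 0.25 0 0;0 0 0.15 0 0")

```text
time_s: 8.5
tcp_pos: [0.4679, -0.1728, 0.0306]
tcp_rot: [[-0.027, 0.999, 0.02], [1.0, 0.027, 0.002], [0.001, 0.02, -1.0]]
contact_force: [-8.1, 2.3, 29.5]
width: 0.35
```

Emit:
servo_tool(rows="0 0 -0.05 0 63;0 0 0 0 63;0 0 0 0 63;0 0 0 0 63")

```text
time_s: 8.83
tcp_pos: [0.4686, -0.1732, 0.0318]
tcp_rot: [[-0.027, 0.999, 0.023], [1.0, 0.027, 0.0], [-0.0, 0.023, -1.0]]
contact_force: [0.7, 0.1, 1.4]
width: 0.571
```

```bash
python3 go.py 0.467 -0.171 0.032 0.025; python3 - <<'E'
from h import *
cv2.imwrite('pics/s2.png',read_camera('scene')[120:330,140:430].repeat(2,0).repeat(2,1))
E
```

```text
t 8.83 tcp [ 0.4686 -0.1732  0.0318] head 0.027 w 0.571 F [0.7 0.1 1.4] tilt [0.0228 0.0003]
shift cm now-axes [ 0.22 -0.16 -0.02] turn tool z 0.002 | shift after turn [ 0.22 -0.16 -0.02]
```

View pics/s2.png

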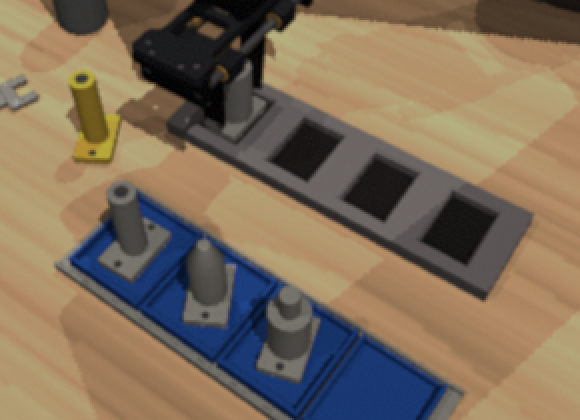

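The drum looks to be in its pocket. Retreating upward for a clear look.

Emit:
servo_tool(rows="0 0 -1 0 63;0 0 -2 0 63;0 0 -2 0 63;0 0 -2 0 63;0 0 -2 0 63;0 0 -2 0 63;0 0 -1 0 63;0 0 0 0 63")

```text
time_s: 9.55
tcp_pos: [0.4649, -0.1729, 0.1594]
tcp_rot: [[-0.027, 0.999, 0.02], [1.0, 0.027, 0.002], [0.001, 0.02, -1.0]]
contact_force: [0.2, -0.6, -0.1]
width: 0.627
```

```bash
python3 go.py 0.640 0.0105 0.15 0.278; python3 - <<'E'
from h import *
cv2.imwrite('pics/s3.png',cv2.resize(read_camera('scene')[140:220,210:330],None,fx=5,fy=5,interpolation=cv2.INTER_CUBIC))
E
```

```text
t 9.55 tcp [ 0.4649 -0.1729  0.1594] head 0.027 w 0.627 F [ 0.2 -0.6 -0.1] tilt [0.0196 0.002 ]
shift cm now-axes [17.86 17.97  1.32] turn tool z -0.251 | shift after turn [12.83 21.85  1.39]
```

View pics/s3.png

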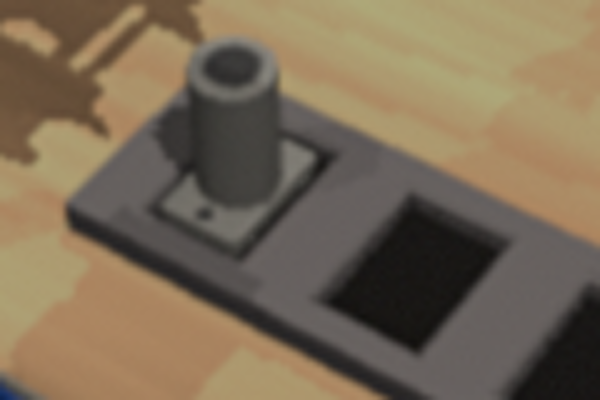

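Drum seated flat in the end pocket, foot inside the pocket edges. Next is the spigot bush, at top pixel (232,165) with its thin top, going to the third pocket (298,284).

Emit:
servo_tool(rows="0 0 0 -0.125 63;0 0 0 -0.12 63;1 1.5 0 0 63;1.5 2.5 0 0 63;1.5 2.5 0 0 63;1.5 2.5 0 0 63;1.5 2.5 0 0 63;1.5 2.5 0 0 63;1.5 2.5 0 0 63;1.5 2.5 0 0 63;1.3 2.5 0 0 63;0 0 0 0 63")

```text
time_s: 10.6
tcp_pos: [0.6382, 0.0193, 0.1509]
tcp_rot: [[-0.277, 0.961, 0.004], [0.961, 0.277, 0.006], [0.004, 0.006, -1.0]]
contact_force: [-0.0, 0.1, 0.6]
width: 0.625
```

```bash
python3 go.py 0.640 0.0105 0.15 0.278
```

```text
t 10.60 tcp [0.6382 0.0193 0.1509] head 0.280 w 0.625 F [-0.   0.1  0.6] tilt [0.0043 0.0057]
shift cm now-axes [-0.9  -0.07  0.08] turn tool z 0.002 | shift after turn [-0.9  -0.07  0.08]
```

Emit:
servo_tool(rows="-0.8 0 0 0 63;0 0 1 0 63;0 0 2 0 63;0 0 2 0 63;0 0 2 0 63;0 0 2 0 63;0 0 1 0 63;0 0 0 0 63")

```text
time_s: 11.27
tcp_pos: [0.6355, 0.0065, 0.0394]
tcp_rot: [[-0.273, 0.962, -0.004], [0.962, 0.273, 0.006], [0.007, -0.002, -1.0]]
contact_force: [-0.1, 0.3, 0.5]
width: 0.631
```

```bash
python3 go.py 0.641 0.0105 0.032 0.278
```

```text
t 11.27 tcp [0.6355 0.0065 0.0394] head 0.277 w 0.631 F [-0.1  0.3  0.5] tilt [-0.0037  0.0058]
shift cm now-axes [0.23 0.64 0.74] turn tool z -0.001 | shift after turn [0.22 0.64 0.74]
```

Emit:
servo_tool(rows="0.25 0.6 0.3 0 63;0 0.05 0.5 0 63;0 0 0 0 63")

```text
time_s: 11.52
tcp_pos: [0.6412, 0.0096, 0.0313]
tcp_rot: [[-0.271, 0.963, -0.004], [0.963, 0.271, 0.006], [0.007, -0.002, -1.0]]
contact_force: [-0.3, 0.1, 0.6]
width: 0.627
```

```bash
python3 go.py 0.641 0.0105 0.032 0.278
```

```text
t 11.52 tcp [0.6412 0.0096 0.0313] head 0.275 w 0.627 F [-0.3  0.1  0.6] tilt [-0.0039  0.0059]
shift cm now-axes [ 0.09  0.   -0.07] turn tool z -0.003 | shift after turn [ 0.09  0.   -0.07]
```

Emit:
servo_tool(rows="0 0 0 0 0;0 0 0 0 0;0 0 0 0 0;0 0 0 0 0;0 0 0 0 0;0 0 -1 0 0;0 0 -2 0 0;0 0 -2 0 0;0 0 -2 0 0;0 0 -2 0 0;0 0 -2 0 0;0 0 -1 0 0;0 0 0 0 0")

```text
time_s: 12.6
tcp_pos: [0.6394, 0.0095, 0.1592]
tcp_rot: [[-0.272, 0.962, -0.009], [0.962, 0.272, 0.006], [0.008, -0.007, -1.0]]
contact_force: [-0.4, 0.4, -5.0]
width: 0.343
```

```bash
python3 go.py 0.464 -0.091 0.142 0.025
```

```text
t 12.60 tcp [0.6394 0.0095 0.1592] head 0.275 w 0.343 F [-0.4  0.4 -5. ] tilt [-0.009   0.0063]
shift cm now-axes [ -4.92 -19.6    1.81] turn tool z 0.250 | shift after turn [ -9.62 -17.77   1.76]
```

Emit:
servo_tool(rows="0 0 0 0.12 0;0 0 0 0.12 0;-0.7 -1.2 0 0 0;-1.1 -2 0 0 0;-1.1 -2 0 0 0;-1.1 -2 0 0 0;-1.1 -2 0 0 0;-1.1 -2 0 0 0;-1.1 -2 0 0 0;-1.1 -2 0 0 0;-0.7 -1.5 0 0 0;0 0 0 0 0")

```text
time_s: 13.6
tcp_pos: [0.4613, -0.0866, 0.15]
tcp_rot: [[-0.026, 0.999, -0.024], [1.0, 0.026, 0.01], [0.011, -0.024, -1.0]]
contact_force: [0.9, -0.1, -4.7]
width: 0.342
```

```bash
python3 go.py 0.464 -0.091 0.06 0.025
```

```text
t 13.60 tcp [ 0.4613 -0.0866  0.15  ] head 0.026 w 0.342 F [ 0.9 -0.1 -4.7] tilt [-0.0242  0.0101]
shift cm now-axes [-0.55  0.47  8.99] turn tool z 0.001 | shift after turn [-0.55  0.47  8.99]
```

Emit:
servo_tool(rows="-0.5 0.4 0 0 0;0 0 1 0 0;0 0 2 0 0;0 0 2 0 0;0 0 2 0 0;0 0 1 0 0;0 0 0 0 0")

```text
time_s: 14.18
tcp_pos: [0.4687, -0.0922, 0.0649]
tcp_rot: [[-0.025, 0.999, -0.02], [1.0, 0.025, 0.009], [0.01, -0.02, -1.0]]
contact_force: [-0.4, -0.5, -5.5]
width: 0.339
```

```bash
python3 go.py 0.464 -0.091 0.04 0.025
```

```text
t 14.18 tcp [ 0.4687 -0.0922  0.0649] head 0.025 w 0.339 F [-0.4 -0.5 -5.5] tilt [-0.0202  0.009 ]
shift cm now-axes [ 0.1  -0.41  2.5 ] turn tool z 0.000 | shift after turn [ 0.1  -0.41  2.5 ]
```

Emit:
servo_tool(rows="0.1 -0.4 0.5 0 0;0 0 0.8 0 0;0 0 0.8 0 0;0 0 0.6 0 0;0 0 0 0 0")

```text
time_s: 14.6
tcp_pos: [0.466, -0.0911, 0.0359]
tcp_rot: [[-0.026, 0.999, -0.018], [1.0, 0.026, 0.008], [0.009, -0.018, -1.0]]
contact_force: [-0.3, 0.6, -4.8]
width: 0.339
```

```bash
python3 go.py 0.464 -0.091 0.0305 0.025
```

```text
t 14.60 tcp [ 0.466  -0.0911  0.0359] head 0.026 w 0.339 F [-0.3  0.6 -4.8] tilt [-0.0183  0.0084]
shift cm now-axes [ 0.01 -0.19  0.54] turn tool z 0.001 | shift after turn [ 0.01 -0.19  0.54]
```

Emit:
servo_tool(rows="0 -0.2 0.25 0 0;0 0 0.2 0 0;0 0 0 0 0")

```text
time_s: 14.85
tcp_pos: [0.4639, -0.0912, 0.0332]
tcp_rot: [[-0.026, 1.0, -0.017], [1.0, 0.027, 0.008], [0.008, -0.017, -1.0]]
contact_force: [-0.1, 0.3, -6.4]
width: 0.346
```

Emit:
servo_tool(rows="0 0 0.2 0 0;0 0 0 0 0")

```text
time_s: 15.02
tcp_pos: [0.464, -0.0914, 0.0331]
tcp_rot: [[-0.027, 1.0, -0.015], [1.0, 0.027, 0.007], [0.007, -0.014, -1.0]]
contact_force: [-1.0, 0.1, -4.9]
width: 0.344
```

Emit:
servo_tool(rows="0 0 0.25 0 0;0 0 0.15 0 0")

```text
time_s: 15.18
tcp_pos: [0.4642, -0.0916, 0.0319]
tcp_rot: [[-0.027, 1.0, -0.012], [1.0, 0.027, 0.006], [0.006, -0.011, -1.0]]
contact_force: [-6.6, 2.0, 26.7]
width: 0.341
```

Emit:
servo_tool(rows="0 0 0.12 0 0")

```text
time_s: 15.27
tcp_pos: [0.4642, -0.0916, 0.0319]
tcp_rot: [[-0.027, 1.0, -0.01], [1.0, 0.027, 0.005], [0.006, -0.01, -1.0]]
contact_force: [-5.9, 1.9, 16.8]
width: 0.343
```

Emit:
servo_tool(rows="0 0 0 0 63;0 0 0 0 63;0 0 0 0 63;0 0 0 0 63;0 0 -1 0 63;0 0 -2 0 63;0 0 -2 0 63;0 0 -2 0 63;0 0 -2 0 63;0 0 -2 0 63;0 0 -1 0 63;0 0 0 0 63")

```text
time_s: 16.27
tcp_pos: [0.4657, -0.0925, 0.1615]
tcp_rot: [[-0.027, 1.0, -0.008], [1.0, 0.027, 0.005], [0.005, -0.008, -1.0]]
contact_force: [-0.3, 0.1, 0.1]
width: 0.633
```

```bash
python3 go.py 0.640 -0.0685 0.15 0.488; python3 - <<'E'
from h import *
cv2.imwrite('pics/s4.png',cv2.resize(read_camera('scene')[140:320,190:430],None,fx=3,fy=3,interpolation=cv2.INTER_CUBIC))
E
```

```text
t 16.27 tcp [ 0.4657 -0.0925  0.1615] head 0.027 w 0.633 F [-0.3  0.1  0.1] tilt [-0.0084  0.0045]
shift cm now-axes [ 1.93 17.5   1.01] turn tool z -0.461 | shift after turn [-6.06 16.53  0.98]
```

View pics/s4.png

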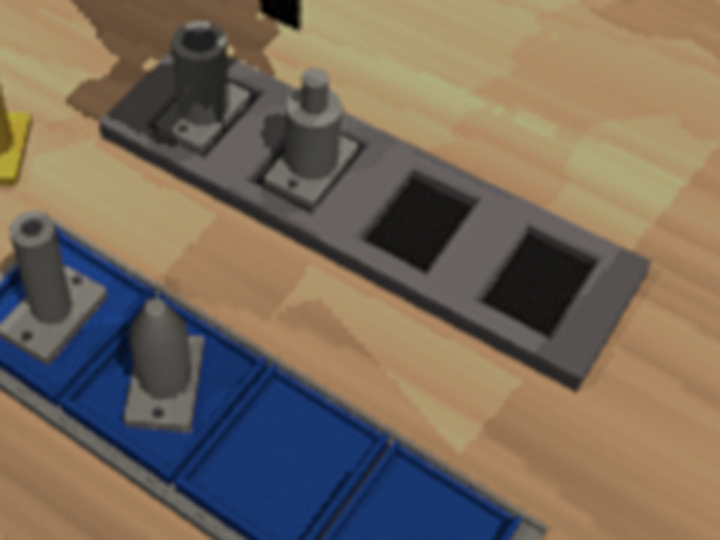

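The spigot and drum both sit in their pockets. Next is the taper bush: conical top, crop (160,340), going to the second pocket from the +y end.

Emit:
servo_tool(rows="0 0 0 -0.12 63;0 0 0 -0.12 63;0 0 0 -0.12 63;0 0 0 -0.1 63;-0.5 1.2 0 0 63;-0.8 2.2 0 0 63;-0.8 2.2 0 0 63;-0.8 2.2 0 0 63;-0.8 2.2 0 0 63;-0.8 2.2 0 0 63;-0.8 2.2 0 0 63;-0.7 2 0 0 63;0 0 0 0 63")

```text
time_s: 17.4
tcp_pos: [0.6397, -0.0622, 0.1462]
tcp_rot: [[-0.487, 0.873, -0.026], [0.873, 0.487, 0.009], [0.021, -0.018, -1.0]]
contact_force: [-0.5, -0.3, -0.1]
width: 0.629
```

```bash
python3 go.py 0.640 -0.0685 0.15 0.488
```

```text
t 17.40 tcp [ 0.6397 -0.0622  0.1462] head 0.509 w 0.629 F [-0.5 -0.3 -0.1] tilt [-0.0259  0.0094]
shift cm now-axes [-0.56 -0.28 -0.39] turn tool z 0.021 | shift after turn [-0.57 -0.27 -0.39]
```

Emit:
servo_tool(rows="-0.5 -0.2 0 0.02 63;0 0 1 0 63;0 0 2 0 63;0 0 2 0 63;0 0 2 0 63;0 0 2 0 63;0 0 0.6 0 63;0 0 0 0 63")

```text
time_s: 18.07
tcp_pos: [0.6299, -0.0686, 0.0401]
tcp_rot: [[-0.464, 0.885, -0.034], [0.886, 0.464, 0.011], [0.025, -0.025, -0.999]]
contact_force: [-0.9, 0.6, 1.1]
width: 0.628
```

```bash
python3 go.py 0.640 -0.0685 0.031 0.488
```

```text
t 18.07 tcp [ 0.6299 -0.0686  0.0401] head 0.483 w 0.628 F [-0.9  0.6  1.1] tilt [-0.0341  0.0108]
shift cm now-axes [-0.48  0.93  0.88] turn tool z -0.005 | shift after turn [-0.49  0.92  0.88]
```

Emit:
servo_tool(rows="-0.3 0.5 0 0 63;-0.2 0.4 0 0 63;0 0 0 0 63;0 0 0 0 63;0 0 0 0 63;0 0 0 0 63;0 0 0 0 63;0 0 0 0 63;0 0 0 0 63;0 0 0 0 63")

```text
time_s: 18.9
tcp_pos: [0.6422, -0.0697, 0.0445]
tcp_rot: [[-0.463, 0.886, -0.028], [0.886, 0.464, 0.01], [0.022, -0.021, -1.0]]
contact_force: [-0.6, -1.7, -0.1]
width: 0.631
```

```bash
python3 go.py 0.640 -0.0685 0.031 0.488
```

```text
t 18.90 tcp [ 0.6422 -0.0697  0.0445] head 0.482 w 0.631 F [-0.6 -1.7 -0.1] tilt [-0.0285  0.0096]
shift cm now-axes [ 0.18 -0.11  1.36] turn tool z -0.006 | shift after turn [ 0.18 -0.11  1.36]
```

Emit:
servo_tool(rows="0.1 -0.1 0.2 0 63;0.1 0 0.2 0 63;0 0 0.2 0 63;0 0 0.2 0 63;0 0 0.2 0 63;0 0 0.2 0 63;0 0 0.15 0 63;0 0 0.1 0 63;0 0 0.1 0 63")

```text
time_s: 19.65
tcp_pos: [0.6394, -0.068, 0.027]
tcp_rot: [[-0.463, 0.886, -0.029], [0.886, 0.464, 0.01], [0.022, -0.021, -1.0]]
contact_force: [0.6, -0.3, 0.0]
width: 0.626
```

```bash
python3 go.py 0.640 -0.0685 0.031 0.488
```

```text
t 19.65 tcp [ 0.6394 -0.068   0.027 ] head 0.482 w 0.626 F [ 0.6 -0.3  0. ] tilt [-0.0293  0.0097]
shift cm now-axes [-0.06  0.02 -0.4 ] turn tool z -0.006 | shift after turn [-0.06  0.02 -0.4 ]
```

Emit:
servo_tool(rows="0 0 -0.3 0 63;0 0 0 0 0;0 0 0 0 0;0 0 0 0 0;0 0 0 0 0;0 0 0 0 0;0 0 0 0 0")

```text
time_s: 20.23
tcp_pos: [0.6398, -0.068, 0.0306]
tcp_rot: [[-0.463, 0.886, -0.028], [0.886, 0.464, 0.01], [0.022, -0.021, -1.0]]
contact_force: [0.3, 0.2, 0.3]
width: 0.311
```

Emit:
servo_tool(rows="0 0 -1 0 0;0 0 -2 0 0;0 0 -2 0 0;0 0 -2 0 0;0 0 -2 0 0;0 0 -2 0 0;0 0 -1 0 0;0 0 0 0 0")

```text
time_s: 20.9
tcp_pos: [0.6414, -0.0689, 0.1567]
tcp_rot: [[-0.463, 0.886, -0.035], [0.886, 0.464, 0.011], [0.026, -0.026, -0.999]]
contact_force: [0.1, 0.1, -3.5]
width: 0.31
```

```bash
python3 go.py 0.462 -0.011 0.15 0.020
```

```text
t 20.90 tcp [ 0.6414 -0.0689  0.1567] head 0.482 w 0.310 F [ 0.1  0.1 -3.5] tilt [-0.0353  0.0109]
shift cm now-axes [ 13.42 -13.18   1.37] turn tool z 0.462 | shift after turn [  6.12 -17.79   1.3 ]
```

Emit:
servo_tool(rows="0 0 0 0.12 0;0 0 0 0.12 0;0 0 0 0.12 0;0 0 0 0.1 0;0.4 -1.2 0 0 0;0.7 -2.1 0 0 0;0.7 -2.1 0 0 0;0.7 -2.1 0 0 0;0.7 -2.1 0 0 0;0.7 -2.1 0 0 0;0.7 -2.1 0 0 0;0.7 -2.1 0 0 0;0.6 -1.5 0 0 0;0 0 0 0 0")

```text
time_s: 22.07
tcp_pos: [0.4524, -0.0066, 0.1523]
tcp_rot: [[0.003, 0.999, -0.054], [1.0, -0.002, 0.014], [0.014, -0.054, -0.998]]
contact_force: [0.2, 0.9, -2.6]
width: 0.308
```

```bash
python3 go.py 0.462 -0.011 0.06 0.020
```

```text
t 22.07 tcp [ 0.4524 -0.0066  0.1523] head -0.002 w 0.308 F [ 0.2  0.9 -2.6] tilt [-0.0543  0.0141]
shift cm now-axes [-0.56  1.46  9.16] turn tool z -0.022 | shift after turn [-0.58  1.45  9.16]
```

Emit:
servo_tool(rows="-0.3 0.7 0 -0.02 0;-0.2 0.7 0 0 0;0 0 0 0 0;0 0 0 0 0;0 0 0 0 0;0 0 0 0 0;0 0 0 0 0;0 0 0 0 0;0 0 0 0 0;0 0 0 0 0;0 0 0 0 0;0 0 0 0 0;0 0 0 0 0;0 0 0 0 0")

```text
time_s: 23.23
tcp_pos: [0.4706, -0.0132, 0.1496]
tcp_rot: [[-0.019, 0.998, -0.055], [1.0, 0.02, 0.014], [0.015, -0.055, -0.998]]
contact_force: [0.3, -0.1, -2.8]
width: 0.31
```

```bash
python3 go.py 0.462 -0.011 0.06 0.020
```

```text
t 23.23 tcp [ 0.4706 -0.0132  0.1496] head 0.020 w 0.310 F [ 0.3 -0.1 -2.8] tilt [-0.0548  0.0141]
shift cm now-axes [ 0.1  -0.36  9.  ] turn tool z -0.000 | shift after turn [ 0.1  -0.36  9.  ]
```

Emit:
servo_tool(rows="0.1 -0.3 0 0 0;0 0 1 0 0;0 0 2 0 0;0 0 2 0 0;0 0 2 0 0;0 0 1 0 0;0 0 0 0 0")

```text
time_s: 23.82
tcp_pos: [0.463, -0.0108, 0.0685]
tcp_rot: [[-0.019, 0.999, -0.05], [1.0, 0.02, 0.013], [0.014, -0.05, -0.999]]
contact_force: [-0.7, 0.4, -2.6]
width: 0.31
```

```bash
python3 go.py 0.462 -0.011 0.04 0.020
```

```text
t 23.82 tcp [ 0.463  -0.0108  0.0685] head 0.020 w 0.310 F [-0.7  0.4 -2.6] tilt [-0.0501  0.0133]
shift cm now-axes [-0.06  0.04  2.85] turn tool z -0.000 | shift after turn [-0.06  0.04  2.85]
```

Emit:
servo_tool(rows="0 0 0.7 0 0;0 0 0.8 0 0;0 0 0.8 0 0;0 0 0.5 0 0;0 0 0 0 0")

```text
time_s: 24.23
tcp_pos: [0.4622, -0.0105, 0.0395]
tcp_rot: [[-0.019, 0.999, -0.048], [1.0, 0.02, 0.013], [0.014, -0.048, -0.999]]
contact_force: [-0.0, 0.4, -3.0]
width: 0.307
```

```bash
python3 go.py 0.462 -0.011 0.032 0.020;python3 - <<'E'
from h import *
cv2.imwrite('pics/s5.png',cv2.resize(read_camera('scene')[140:320,190:430],None,fx=3,fy=3,interpolation=cv2.INTER_CUBIC))
E
```

```text
t 24.23 tcp [ 0.4622 -0.0105  0.0395] head 0.020 w 0.307 F [-0.   0.4 -3. ] tilt [-0.0478  0.0129]
shift cm now-axes [-0.06  0.01  0.75] turn tool z -0.000 | shift after turn [-0.06  0.01  0.75]
```

View pics/s5.png

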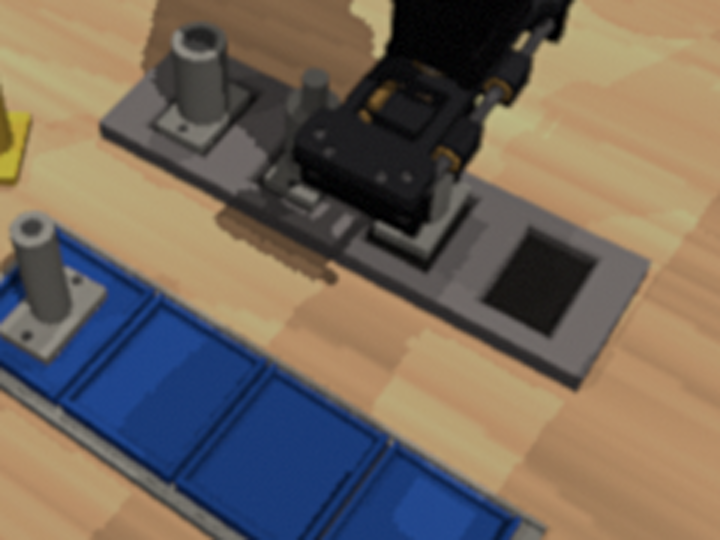

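The taper's foot is over its pocket (crop (425,225)) and aligned. Lowering in small steps.

Emit:
servo_tool(rows="0 0 0.25 0 0;0 0 0.25 0 0;0 0 0.15 0 0;0 0 0 0 0")

```text
time_s: 24.62
tcp_pos: [0.4626, -0.0105, 0.0335]
tcp_rot: [[-0.019, 0.999, -0.046], [1.0, 0.02, 0.013], [0.013, -0.046, -0.999]]
contact_force: [-0.4, -0.3, -1.6]
width: 0.31
```

Emit:
servo_tool(rows="0 0 0.2 0 0;0 0 0.15 0 0")

```text
time_s: 24.78
tcp_pos: [0.4627, -0.0105, 0.0302]
tcp_rot: [[-0.019, 0.999, -0.045], [1.0, 0.02, 0.012], [0.013, -0.045, -0.999]]
contact_force: [-5.0, -2.0, 10.1]
width: 0.309
```

Emit:
servo_tool(rows="0 0 0.05 0 0;0 0 0.05 0 0;0 0 0.05 0 0")

```text
time_s: 25.03
tcp_pos: [0.4626, -0.0106, 0.0301]
tcp_rot: [[-0.019, 0.999, -0.044], [1.0, 0.02, 0.012], [0.013, -0.044, -0.999]]
contact_force: [-2.9, 0.5, 7.0]
width: 0.31
```

Emit:
servo_tool(rows="0 0 0.05 0 0;0 0 0.05 0 0;0 0 0.05 0 0")

```text
time_s: 25.28
tcp_pos: [0.4626, -0.0106, 0.0301]
tcp_rot: [[-0.02, 0.999, -0.042], [1.0, 0.02, 0.012], [0.013, -0.042, -0.999]]
contact_force: [-2.6, -0.4, 6.8]
width: 0.314
```

Emit:
servo_tool(rows="0 0 0.12 0 0;0 0 0.12 0 0;0 0 0.12 0 0;0 0 0.1 0 0")

```text
time_s: 25.62
tcp_pos: [0.4625, -0.0107, 0.0299]
tcp_rot: [[-0.02, 0.999, -0.039], [1.0, 0.021, 0.011], [0.012, -0.039, -0.999]]
contact_force: [-3.1, -0.0, 12.7]
width: 0.309
```

Emit:
servo_tool(rows="0 0 0 0 50;0 0 0 0 63;0 0 0 0 63;0 0 0 0 63;0 0 -1 0 63;0 0 -2 0 63;0 0 -2 0 63;0 0 -2 0 63;0 0 -2 0 63;0 0 -2 0 63;0 0 -1 0 63;0 0 0 0 63")

```text
time_s: 26.62
tcp_pos: [0.4674, -0.0121, 0.1544]
tcp_rot: [[-0.02, 0.999, -0.04], [1.0, 0.02, 0.011], [0.012, -0.04, -0.999]]
contact_force: [-0.3, 0.1, 1.0]
width: 0.632
```

```bash
python3 go.py 0.641 -0.148 0.15 0.044;python3 - <<'E'
from h import *
cv2.imwrite('pics/s6.png',cv2.resize(read_camera('scene')[140:320,190:430],None,fx=3,fy=3,interpolation=cv2.INTER_CUBIC))
E
```

```text
t 26.62 tcp [ 0.4674 -0.0121  0.1544] head 0.020 w 0.632 F [-0.3  0.1  1. ] tilt [-0.0404  0.0113]
shift cm now-axes [-13.93  17.09  -0.42] turn tool z -0.024 | shift after turn [-14.33  16.75  -0.41]
```

View pics/s6.png

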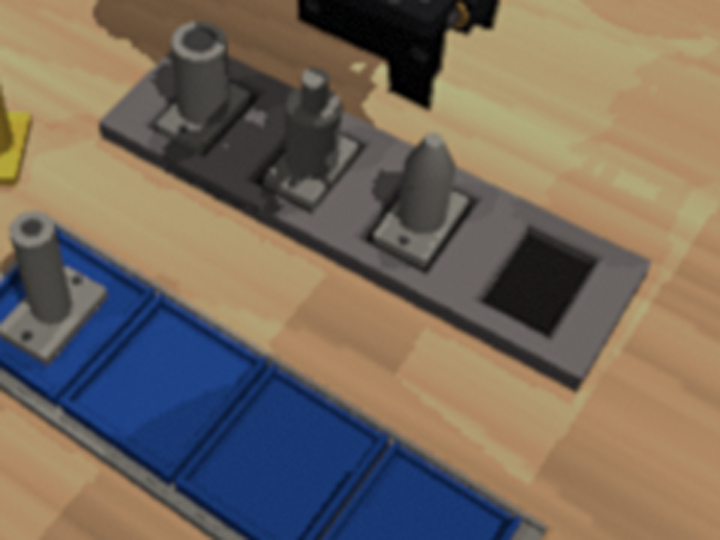

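Three seated in order. The last is the grey slim bush in the blue bin (crop (35,270)). The yellow one stands outside the tray on the table, so it is left alone.

Emit:
servo_tool(rows="-0.5 0.6 0 -0.024 63;-1 1.1 0 0 63;-1 1.1 0 0 63;-1 1.1 0 0 63;-1 1.1 0 0 63;-1 1.1 0 0 63;-1 1.1 0 0 63;-1 1.1 0 0 63;-1 1.1 0 0 63;-1 1.1 0 0 63;-1 1.1 0 0 63;-1 1.1 0 0 63;-1 1.1 0 0 63;-1 1.1 0 0 63;-0.6 0.6 0 0 63;0 0 0 0 63")

```text
time_s: 28.0
tcp_pos: [0.6358, -0.1605, 0.1214]
tcp_rot: [[-0.033, 0.997, -0.063], [0.999, 0.034, 0.018], [0.02, -0.063, -0.998]]
contact_force: [0.8, 0.6, -0.6]
width: 0.633
```

```bash
python3 go.py 0.641 -0.148 0.15 0.044
```

```text
t 28.00 tcp [ 0.6358 -0.1605  0.1214] head 0.034 w 0.633 F [ 0.8  0.6 -0.6] tilt [-0.0634  0.0178]
shift cm now-axes [ 1.29  0.38 -2.86] turn tool z -0.010 | shift after turn [ 1.28  0.39 -2.86]
```

Tool tilt has drifted to 0.065 rad, so I'm testing which motion undoes it before grasping.

Emit:
servo_tool(rows="1.2 0.3 -2.5 0 63;0 0 0 0 63")

```text
time_s: 28.17
tcp_pos: [0.6393, -0.1493, 0.1439]
tcp_rot: [[-0.03, 0.997, -0.068], [0.999, 0.032, 0.02], [0.022, -0.067, -0.997]]
contact_force: [0.5, 0.3, 0.1]
width: 0.632
```

Emit:
servo_tool(rows="0 -4 0 0 63;0 -4 0 0 63;0 0 0 0 63")

```text
time_s: 28.42
tcp_pos: [0.5557, -0.15, 0.1458]
tcp_rot: [[-0.032, 0.997, -0.072], [0.999, 0.034, 0.021], [0.024, -0.072, -0.997]]
contact_force: [0.9, -0.2, -0.0]
width: 0.63
```

Emit:
servo_tool(rows="0 4 0 0 63;0 4 0 0 63;0 0 0 0 63")

```text
time_s: 28.67
tcp_pos: [0.6336, -0.1468, 0.1402]
tcp_rot: [[-0.029, 0.997, -0.074], [0.999, 0.031, 0.022], [0.024, -0.074, -0.997]]
contact_force: [0.3, -0.0, 0.0]
width: 0.632
```

Emit:
servo_tool(rows="0 0 -4 0 63;0 0 -2 0 63;0 0 0 0 63")

```text
time_s: 28.92
tcp_pos: [0.6382, -0.1468, 0.1977]
tcp_rot: [[-0.03, 0.996, -0.081], [0.999, 0.032, 0.024], [0.027, -0.08, -0.996]]
contact_force: [0.6, 0.3, 0.2]
width: 0.629
```

Emit:
servo_tool(rows="0 0 4 0 63;0 0 2 0 63;0 0 0 0 63")

```text
time_s: 29.17
tcp_pos: [0.6335, -0.145, 0.1368]
tcp_rot: [[-0.03, 0.997, -0.076], [0.999, 0.032, 0.023], [0.025, -0.075, -0.997]]
contact_force: [-0.3, 0.9, 0.0]
width: 0.629
```

Emit:
servo_tool(rows="0 0 -4 0 63;0 0 0 0 63")

```text
time_s: 29.33
tcp_pos: [0.6351, -0.1453, 0.1748]
tcp_rot: [[-0.03, 0.996, -0.082], [0.999, 0.032, 0.025], [0.027, -0.081, -0.996]]
contact_force: [1.1, -0.2, 1.3]
width: 0.634
```

Emit:
servo_tool(rows="0 0 0.5 0 63;0 0 0.5 0 63;0 0 0.5 0 63;0 0 0.5 0 63;0 0 0.5 0 63;0 0 0.5 0 63;0 0 0.5 0 63;0 0 0.5 0 63;0 0 0 0 63")

```text
time_s: 30.08
tcp_pos: [0.6303, -0.1438, 0.1301]
tcp_rot: [[-0.03, 0.996, -0.083], [0.999, 0.032, 0.025], [0.028, -0.083, -0.996]]
contact_force: [0.2, 0.4, -0.1]
width: 0.628
```

Emit:
servo_tool(rows="-1 0 0 0 63;-1 0 0 0 63;-1 0 0 0 63;-1 0 0 0 63;0 0 0 0 63")

```text
time_s: 30.5
tcp_pos: [0.6319, -0.1885, 0.1291]
tcp_rot: [[-0.03, 0.996, -0.083], [0.999, 0.032, 0.025], [0.027, -0.082, -0.996]]
contact_force: [-0.5, 0.1, -0.0]
width: 0.63
```

Emit:
servo_tool(rows="1 0 0 0 63;1 0 0 0 63;1 0 0 0 63;1 0 0 0 63;0 0 0 0 63")

```text
time_s: 30.92
tcp_pos: [0.6303, -0.1451, 0.1306]
tcp_rot: [[-0.028, 0.996, -0.082], [0.999, 0.03, 0.025], [0.028, -0.082, -0.996]]
contact_force: [-0.5, 0.5, 0.3]
width: 0.635
```

Emit:
servo_tool(rows="0 0 -0.5 0 63;0 0 -0.5 0 63;0 0 -0.5 0 63;0 0 -0.5 0 63;0 0 -0.5 0 63;0 0 -0.5 0 63;0 0 -0.5 0 63;0 0 -0.5 0 63;0 0 -0.5 0 63;0 0 -0.5 0 63;0 0 -0.5 0 63;0 0 -0.5 0 63;0 0 -0.5 0 63;0 0 -0.5 0 63;0 0 -0.5 0 63;0 0 -0.5 0 63")

```text
time_s: 32.25
tcp_pos: [0.6377, -0.1463, 0.2193]
tcp_rot: [[-0.029, 0.996, -0.082], [0.999, 0.032, 0.025], [0.027, -0.081, -0.996]]
contact_force: [-1.2, 0.0, 0.2]
width: 0.633
```

Emit:
servo_tool(rows="0 0 4 0 63;0 0 0 0 63;0 0 0 0 63")

```text
time_s: 32.5
tcp_pos: [0.6361, -0.1457, 0.1829]
tcp_rot: [[-0.03, 0.997, -0.077], [0.999, 0.032, 0.023], [0.025, -0.076, -0.997]]
contact_force: [0.8, 0.7, 2.0]
width: 0.63
```

Emit:
servo_tool(rows="0 0 4 0 63;0 0 0 0 63;0 0 0 0 63")

```text
time_s: 32.75
tcp_pos: [0.6351, -0.1455, 0.1475]
tcp_rot: [[-0.03, 0.997, -0.072], [0.999, 0.032, 0.021], [0.024, -0.072, -0.997]]
contact_force: [-0.1, -0.4, 0.9]
width: 0.629
```

Fast down combined with slow up reduces the tilt by about 0.005 per cycle. Repeating that well above the stock.

Emit:
servo_tool(rows="0 0 -0.8 0 63;0 0 -0.8 0 63;0 0 -0.8 0 63;0 0 -0.8 0 63;0 0 -0.8 0 63;0 0 4 0 63;0 0 0 0 63;0 0 -0.8 0 63;0 0 -0.8 0 63;0 0 -0.8 0 63;0 0 -0.8 0 63;0 0 -0.8 0 63;0 0 4 0 63;0 0 0 0 63")

```text
time_s: 33.92
tcp_pos: [0.6435, -0.1481, 0.18]
tcp_rot: [[-0.031, 0.998, -0.046], [0.999, 0.031, 0.013], [0.014, -0.045, -0.999]]
contact_force: [-0.6, 0.0, -1.3]
width: 0.628
```

Excellent, this is faster than expected (−0.072 → −0.046). Repeating.

Emit:
servo_tool(rows="0 0 -0.8 0 63;0 0 -0.8 0 63;0 0 -0.8 0 63;0 0 -0.8 0 63;0 0 -0.8 0 63;0 0 4 0 63;0 0 0 0 63;0 0 -0.8 0 63;0 0 -0.8 0 63;0 0 -0.8 0 63;0 0 -0.8 0 63;0 0 -0.8 0 63;0 0 4 0 63;0 0 0 0 63")

```text
time_s: 35.08
tcp_pos: [0.6509, -0.1503, 0.213]
tcp_rot: [[-0.031, 0.999, -0.019], [1.0, 0.031, 0.004], [0.004, -0.019, -1.0]]
contact_force: [-1.2, 0.6, -2.0]
width: 0.63
```

```bash
python3 go.py 0.641 -0.148 0.15 0.044
```

```text
t 35.08 tcp [ 0.6509 -0.1503  0.213 ] head 0.031 w 0.630 F [-1.2  0.6 -2. ] tilt [-0.0195  0.0038]
shift cm now-axes [ 0.23 -0.86  6.32] turn tool z -0.013 | shift after turn [ 0.24 -0.86  6.32]
```

Emit:
servo_tool(rows="0.2 -0.7 0 -0.012 63;0 0 4 0 63;0 0 0 0 63;0 0 4 0 63;0 0 0 0 63")

```text
time_s: 35.5
tcp_pos: [0.6465, -0.1495, 0.1465]
tcp_rot: [[-0.044, 0.999, -0.01], [0.999, 0.044, 0.001], [0.001, -0.01, -1.0]]
contact_force: [-0.5, -0.4, -1.2]
width: 0.631
```

```bash
python3 go.py 0.641 -0.148 0.032 0.044
```

```text
t 35.50 tcp [ 0.6465 -0.1495  0.1465] head 0.044 w 0.631 F [-0.5 -0.4 -1.2] tilt [-0.0098  0.0006]
shift cm now-axes [ 0.16 -0.43 11.46] turn tool z -0.000 | shift after turn [ 0.16 -0.43 11.46]
```

Emit:
servo_tool(rows="0.15 -0.4 0 0 63;0 0 3 0 63;0 0 3 0 63;0 0 2.5 0 63;0 0 1 0 63;0 0 0 0 63")

```text
time_s: 36.0
tcp_pos: [0.6504, -0.1509, 0.0704]
tcp_rot: [[-0.044, 0.999, 0.01], [0.999, 0.044, -0.006], [-0.007, 0.01, -1.0]]
contact_force: [0.4, 0.1, 0.3]
width: 0.63
```

```bash
python3 go.py 0.641 -0.148 0.033 0.044
```

```text
t 36.00 tcp [ 0.6504 -0.1509  0.0704] head 0.044 w 0.630 F [0.4 0.1 0.3] tilt [ 0.0105 -0.0061]
shift cm now-axes [ 0.35 -0.97  3.73] turn tool z -0.000 | shift after turn [ 0.35 -0.97  3.73]
```

Emit:
servo_tool(rows="0.2 -0.5 0 0 63;0.15 -0.4 0 0 63;0 0 0 0 63")

```text
time_s: 36.25
tcp_pos: [0.6429, -0.1482, 0.0768]
tcp_rot: [[-0.044, 0.999, 0.016], [0.999, 0.044, -0.008], [-0.009, 0.016, -1.0]]
contact_force: [0.3, -0.3, -0.3]
width: 0.636
```

Emit:
servo_tool(rows="0 0 1 0 63;0 0 1 0 63;0 0 0.8 0 63;0 0 0 0 63")

```text
time_s: 36.58
tcp_pos: [0.6446, -0.1488, 0.0504]
tcp_rot: [[-0.044, 0.999, 0.022], [0.999, 0.044, -0.01], [-0.011, 0.021, -1.0]]
contact_force: [-0.2, 0.9, -0.5]
width: 0.628
```

```bash
python3 go.py 0.641 -0.148 0.033 0.044
```

```text
t 36.58 tcp [ 0.6446 -0.1488  0.0504] head 0.044 w 0.628 F [-0.2  0.9 -0.5] tilt [ 0.0219 -0.01  ]
shift cm now-axes [ 0.11 -0.4   1.73] turn tool z 0.000 | shift after turn [ 0.11 -0.4   1.73]
```

Emit:
servo_tool(rows="0.1 -0.3 0.3 0 63;0 -0.1 0.8 0 63;0 0 0.6 0 63;0 0 0 0 63")

```text
time_s: 36.92
tcp_pos: [0.6401, -0.148, 0.0301]
tcp_rot: [[-0.044, 0.999, 0.02], [0.999, 0.044, -0.009], [-0.01, 0.019, -1.0]]
contact_force: [0.5, -0.2, 0.6]
width: 0.633
```

```bash
python3 go.py 0.641 -0.148 0.033 0.044
```

```text
t 36.92 tcp [ 0.6401 -0.148   0.0301] head 0.044 w 0.633 F [ 0.5 -0.2  0.6] tilt [ 0.0198 -0.0093]
shift cm now-axes [-0.01  0.09 -0.28] turn tool z 0.000 | shift after turn [-0.01  0.09 -0.28]
```

Emit:
servo_tool(rows="0 0 -0.3 0 63;0 0 0 0 0;0 0 0 0 0;0 0 0 0 0;0 0 0 0 0;0 0 0 0 0;0 0 0 0 0;0 0 0 0 0")

```text
time_s: 37.58
tcp_pos: [0.6407, -0.1481, 0.034]
tcp_rot: [[-0.044, 0.999, 0.021], [0.999, 0.044, -0.01], [-0.011, 0.021, -1.0]]
contact_force: [1.1, -0.6, -2.0]
width: 0.235
```

Emit:
servo_tool(rows="0 0 -1 0 0;0 0 -2 0 0;0 0 -2 0 0;0 0 -2 0 0;0 0 -2 0 0;0 0 -2 0 0;0 0 -1 0 0;0 0 0 0 0")

```text
time_s: 38.25
tcp_pos: [0.6358, -0.1462, 0.1604]
tcp_rot: [[-0.044, 0.999, 0.015], [0.999, 0.044, -0.008], [-0.008, 0.014, -1.0]]
contact_force: [0.2, 0.1, -2.6]
width: 0.238
```

```bash
python3 go.py 0.460 0.0685 0.15 0.025
```

```text
t 38.25 tcp [ 0.6358 -0.1462  0.1604] head 0.044 w 0.238 F [ 0.2  0.1 -2.6] tilt [ 0.0146 -0.0076]
shift cm now-axes [ 22.23 -16.63   0.62] turn tool z 0.019 | shift after turn [ 21.91 -17.05   0.61]
```

Emit:
servo_tool(rows="1 -0.8 0 0.01 0;1.9 -1.5 0 0.01 0;1.9 -1.5 0 0 0;1.9 -1.5 0 0 0;1.9 -1.5 0 0 0;1.9 -1.5 0 0 0;1.9 -1.5 0 0 0;1.9 -1.5 0 0 0;1.9 -1.5 0 0 0;1.9 -1.5 0 0 0;1.9 -1.5 0 0 0;1 -0.8 0 0 0;0 0 0 0 0")

```text
time_s: 39.33
tcp_pos: [0.451, 0.0673, 0.1471]
tcp_rot: [[-0.02, 1.0, 0.001], [1.0, 0.02, -0.007], [-0.007, 0.001, -1.0]]
contact_force: [0.6, -0.6, -3.1]
width: 0.235
```

```bash
python3 go.py 0.460 0.068 0.06 0.025
```

```text
t 39.33 tcp [0.451  0.0673 0.1471] head 0.020 w 0.235 F [ 0.6 -0.6 -3.1] tilt [ 0.001  -0.0066]
shift cm now-axes [0.11 0.9  8.71] turn tool z -0.005 | shift after turn [0.1  0.9  8.71]
```

Emit:
servo_tool(rows="0.1 0.6 0 -0.005 0;0 0 1 0 0;0 0 2 0 0;0 0 2 0 0;0 0 2 0 0;0 0 1 0 0;0 0 0 0 0")

```text
time_s: 39.92
tcp_pos: [0.4666, 0.0645, 0.0635]
tcp_rot: [[-0.026, 1.0, 0.009], [1.0, 0.026, -0.007], [-0.007, 0.009, -1.0]]
contact_force: [0.9, 0.4, -2.4]
width: 0.236
```

```bash
python3 go.py 0.460 0.068 0.042 0.025
```

```text
t 39.92 tcp [0.4666 0.0645 0.0635] head 0.026 w 0.236 F [ 0.9  0.4 -2.4] tilt [ 0.0089 -0.0072]
shift cm now-axes [ 0.38 -0.67  2.14] turn tool z 0.001 | shift after turn [ 0.38 -0.67  2.14]
```

Emit:
servo_tool(rows="0.35 -0.6 0 0 0;0 0 0.7 0 0;0 0 0.8 0 0;0 0 0.5 0 0;0 0 0 0 0")

```text
time_s: 40.33
tcp_pos: [0.4635, 0.0665, 0.0425]
tcp_rot: [[-0.024, 1.0, 0.012], [1.0, 0.024, -0.007], [-0.008, 0.012, -1.0]]
contact_force: [-0.5, -0.0, -1.7]
width: 0.236
```

```bash
python3 go.py 0.460 0.068 0.034 0.025
```

```text
t 40.33 tcp [0.4635 0.0665 0.0425] head 0.024 w 0.236 F [-0.5 -0.  -1.7] tilt [ 0.012  -0.0073]
shift cm now-axes [ 0.16 -0.35  0.84] turn tool z -0.001 | shift after turn [ 0.16 -0.35  0.84]
```

Emit:
servo_tool(rows="0.15 -0.3 0.1 0 0;0 0 0.3 0 0;0 0 0.2 0 0;0 0 0 0 0")

```text
time_s: 40.67
tcp_pos: [0.4605, 0.0682, 0.0363]
tcp_rot: [[-0.024, 1.0, 0.013], [1.0, 0.024, -0.007], [-0.008, 0.013, -1.0]]
contact_force: [0.8, 0.2, -1.8]
width: 0.238
```

```bash
python3 go.py 0.460 0.068 0.034 0.025;python3 - <<'E'
from h import *
cv2.imwrite('pics/s7.png',cv2.resize(read_camera('scene')[140:320,190:430],None,fx=3,fy=3,interpolation=cv2.INTER_CUBIC))
E
```

```text
t 40.67 tcp [0.4605 0.0682 0.0363] head 0.024 w 0.238 F [ 0.8  0.2 -1.8] tilt [ 0.0131 -0.0073]
shift cm now-axes [-0.01 -0.06  0.23] turn tool z -0.001 | shift after turn [-0.01 -0.06  0.23]
```

View pics/s7.png

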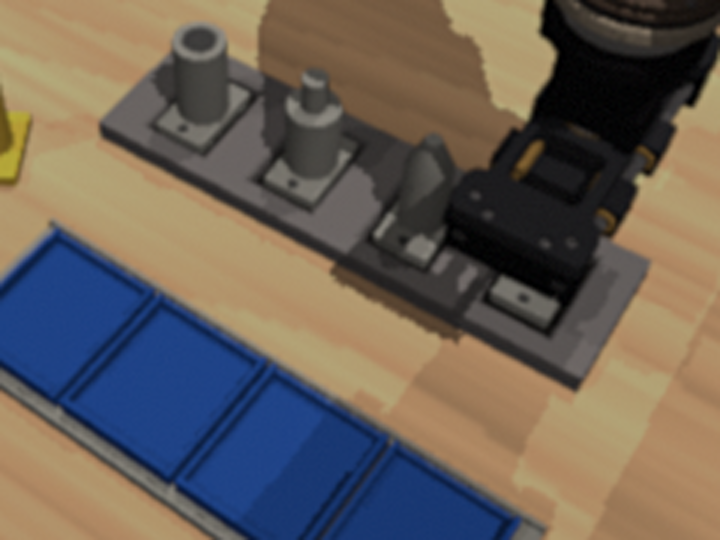

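The slim's foot (crop (525,300)) is inside its pocket outline, a few mm above the floor. Final lowering.

Emit:
servo_tool(rows="0 0 0.2 0 0;0 0 0.1 0 0")

```text
time_s: 40.88
tcp_pos: [0.461, 0.0682, 0.0336]
tcp_rot: [[-0.024, 1.0, 0.014], [1.0, 0.025, -0.007], [-0.008, 0.014, -1.0]]
contact_force: [1.2, 0.4, -2.6]
width: 0.238
```

Emit:
servo_tool(rows="0 0 0.1 0 0;0 0 0.1 0 0")

```text
time_s: 41.05
tcp_pos: [0.4614, 0.0682, 0.0324]
tcp_rot: [[-0.024, 1.0, 0.015], [1.0, 0.025, -0.007], [-0.008, 0.015, -1.0]]
contact_force: [-3.4, 0.7, 30.0]
width: 0.24
```

Emit:
servo_tool(rows="0 0 0 0 0;0 0 0 0 45;0 0 0 0 63;0 0 0 0 63;0 0 0 0 63;0 0 0 0 63;0 0 -1 0 63;0 0 -2 0 63;0 0 -2 0 63;0 0 -2 0 63;0 0 -2 0 63;0 0 -2 0 63;0 0 -2 0 63;0 0 -2 0 63;0 0 -1 0 63;0 0 0 0 63")

```text
time_s: 42.38
tcp_pos: [0.4583, 0.0693, 0.1994]
tcp_rot: [[-0.024, 1.0, 0.013], [1.0, 0.024, -0.007], [-0.008, 0.013, -1.0]]
contact_force: [0.5, -0.1, 0.4]
width: 0.632
```

```bash
python3 go.py 0.460 -0.30 0.2 0.025
```

```text
t 42.38 tcp [0.4583 0.0693 0.1994] head 0.024 w 0.632 F [ 0.5 -0.1  0.4] tilt [ 0.013  -0.0072]
shift cm now-axes [-36.92  -0.73   0.21] turn tool z -0.001 | shift after turn [-36.92  -0.75   0.21]
```

Emit:
servo_tool(rows="2 0 0 0 63;3.5 0 0 0 63;3.5 0 0 0 63;3.5 0 0 0 63;3.5 0 0 0 63;2 0 0 0 63;0 0 0 0 63;0 0 0 0 63")

```text
time_s: 43.05
tcp_pos: [0.4527, 0.2561, 0.1926]
tcp_rot: [[-0.021, 1.0, 0.01], [1.0, 0.021, -0.009], [-0.009, 0.01, -1.0]]
contact_force: [-0.2, 0.3, -0.7]
width: 0.631
```

```bash
python3 - <<'E'
from h import *
t=read_camera('top'); s=read_camera('scene')
cv2.imwrite('pics/t8.png',cv2.resize(t[240:330,140:400],None,fx=3,fy=3,interpolation=cv2.INTER_CUBIC))
cv2.imwrite('pics/s8.png',cv2.resize(s[130:290,200:430],None,fx=3.4,fy=3.4,interpolation=cv2.INTER_CUBIC))
print(read_state()['time_s'])
C=cal('top')
for n,x,y,z in [('drum',.466,-.171,.078),('spigot',.4642,-.0912,.092),('taper',.4623,-.011,.088),('slim',.46,.0685,.094)]:
    print(n,(proj(C,[[x,y,z]])[0]-[140,240])*3)
E
```

```text
43.15
drum [646.33840327 133.00521025]
spigot [478.59816402 134.93422418]
taper [306.94387131 135.55117998]
slim [135.04831529 137.92940873]
```

View pics/t8.png

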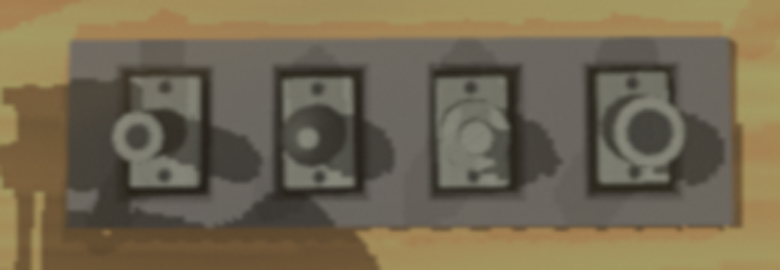

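View pics/s8.png

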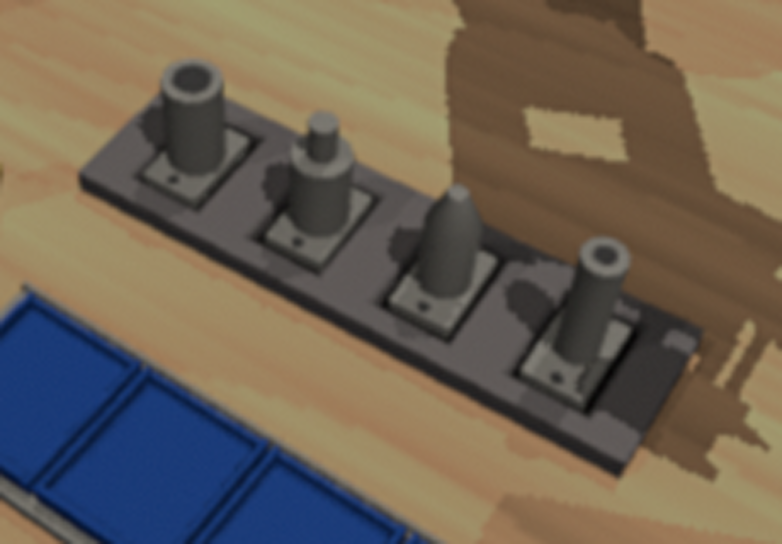

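Top view: slim, taper, spigot and drum sit in the pockets left to right, with dark gaps on all sides of each foot. The hub tops are at (136,136), (307,137), (477,137) and (648,132), within about 3 enlarged pixels (about 1.5 mm) of the positions predicted for upright bushes. The scene view agrees.

```bash
python3 -c "
from station import *
print(job_done())"
```

```text
the job is handed in; nothing more can be done
None
```

All four bushes are in the kit rack in reverse order, and I handed the job in at about 43 s of the 112 s limit. From the -y end of the rack they stand drum, spigot, taper, slim. I left the yellow bush alone.

**Final check:** In the last top and scene pictures each foot lies inside its pocket, with a gap visible on all four sides. The hub tops are within about 1.5 mm of where upright bushes should appear. The gripper was open and clear of everything.

**What did not go cleanly:**
- **Tool tilt:** The tool drifted off vertical during moves, up to about 0.085 rad. I brought it back to about 0.02 rad before picking up the slim bush. The taper bush was set down with the tool still leaning about 0.04 rad, and the pictures show it seated flat.
- **Set-down force:** I felt for the pocket floor in small steps. The contact readings peaked at about 10 to 30 N; the highest were the slim bush and the drum at 30 N, below the 40 N limit.

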